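Clamp a carved duck for painting

TASK

Slide the duck's mounting board along the channel of the holding fixture until its front end butts gently against the end stop. Then turn the knurled thumbscrew on the bridge clockwise until its foot seats on the board and holds it firmly, stopping when the resistance rises: never force it, the wood dents. Let go, and leave the jar, the pot and the brush where they are.

Things in the scene. Friction and masses are not known exactly. Their poses are not given: they have to be found in the camera images.
- stand: Fixed holding fixture: dark steel base 270 x 110 x 12 mm with a channel along its x axis. Origin under the base, 50 mm before the stop face, on the table; x points along the channel, the way the board slides in; z up. The channel floor is the base's top. Two rails, 10 mm high, 60 mm apart, flank the channel for 160 mm before the stop and flare at the mouth. The base starts 250 mm before the stop.
- stop: The end stop: an aluminium block 80 mm wide and 20 mm high across the end of the channel; origin at the foot of its face, on the channel floor.
- stop_face (a point): The middle of the stop's face that the board butts against, 9 mm above the channel floor (21 mm above the table). Its x axis points along the channel, in the direction in which the board slides home; z is up.
- work: Carved brown duck fixed on a plain wooden board, 0.25 to 0.5 kg. Board 140 x 56 x 18 mm, lying in the channel mouth with 2 mm play each side, 55 to 75 mm short of the stop. Origin: centre of the board's underside; x towards the stop. Duck 80 mm long, 32 wide, back 48 mm and head 59 mm above the board's underside, its middle 27 mm behind the board's centre, not overhanging the board.
- board_front (a point): Middle of the board's front end face (towards the stop), at half its thickness, 9 mm above the channel floor. The board is home when this point meets the stop face.
- board_rear (a point): Middle of the board's rear end face, at half its thickness (21 mm above the table): the place to push.
- head_center (a point): Centre of the thumbscrew's round knurled steel head: 36 mm across, 22 mm high, axis upright, 32 mm before the stop face over the channel's middle; its underside is 18 to 26 mm above the bridge's top. Clockwise from above it sinks 1 mm per rad. Its height on the spindle varies, so it does not tell when the foot seats. It is joined to the spindle by a stiff torsion spring (1.5 N m/rad).
- bridge: Fixed grey bridge, 26 mm along the channel, 104 mm across, top 70 mm above the table; origin between its feet on the channel floor. It carries the screw; its round foot (41 mm) starts 0.8 to 3.8 mm above the board: so 0.8 to 3.8 rad of free turning (0.05 N m). Seated, the moment climbs about 0.4 N m per rad: firm at 0.3 to 0.4, wood dented above about 0.55. It stays where it is left.
- jar: Bystander: specimen jar with a red cap, 42 mm wide, 65 mm high; origin under its centre.
- pot: Bystander: small open white paint pot, 54 mm wide, 32 mm high; origin under its centre.
- brush: Bystander: paint brush, 190 mm long, lying beyond the fixture; origin under its middle.
There are look-alikes about, which are no part of the job. Of the things shaped like the work, the brown one is meant.

How it is judged:
On the way, in this order (a step that is already met when the one before it is completed fails the run):
1. the board is home: its front end within 3 mm of the stop face (x of board_front in the frame of stop_face above -0.003 m), for 0.2 s.
2. the screw's foot bears on the board with more than 15 N (contact force between bridge and work above 15 N), for 0.2 s.
At the end, for the whole second after the job is handed in: The board's front end is within 3 mm of the stop face and the screw's foot presses on the board with 15 to 75 N, everything at rest (x of board_front in the frame of stop_face above -0.003 m and contact force between bridge and work between 15 and 75 N and linear speed of work below 0.01 m/s); the robot touches nothing.
It fails at once if the screw is overtightened: its foot presses on the board with more than 85 N (contact force between bridge and work above 85 N).
It fails at once if the board is rammed into the stop with more than 40 N (contact force between work and stop above 40 N).
It fails at once if the jar, pot or brush is moved more than 20 mm (distance of any of jar, pot, brush from where it was at the start of the episode above 0.02 m).
It also fails if it takes over 72 s, if anything falls off the work surface, if the arm or the gripper's body presses on something with over 40 N, if the wrist force passes 120 N, or if a joint passes its speed limit or range.

ROBOT

A 6-joint arm with a two-finger parallel gripper is mounted at the origin on the work surface. World frame = base frame: x ahead of the robot, y to its left, z up, the work surface at z = 0. Lengths are in m, angles in rad, forces in N, time in s.
With the tool pointing down it reaches from about 0.325 to 0.775 m from the base axis. Payload 9.3 kg.
Tool frame: the origin (TCP) lies at the very end of the fingers, on their centre line; the grasp point (between the pads) lies manip.grip_depth behind it (manip.grip_depth is the distance from the TCP to the grasp point, in m); z points along the fingers, y is the line along which they close (so a half turn about z gives the same grasp; the last joint's range is limited). The gripper opens to 85 mm and grips with 20 to 120 N. Pads are 22 mm wide; open, the fingers measure 114 mm over their backs; the gripper's body (76 mm by 85 mm) begins 54 mm behind the grasp point. The pads swing forward as they close: fully open they stand 13 mm farther back than shut.
Start: joints at [-1.269, 0.259, 0.021, 1.334, 0, 1.418], TCP at [0.242, -0.494, 0.231] pointing down, gripper open.
Joint ranges: [-3.04, 3.04], [-0.91, 1.82], [-1.04, 1.36], [-1.92, 1.95], [-1.52, 1.45], [-3.14, 3.14]. Speed limits (rad/s): [2.22, 2.22, 2.79, 3.14, 3.14, 3.14].

INTERFACE

Orientations are given as a unit quaternion [w, x, y, z].
In Python, from bench import manip, cams, models gives the robot as it stands.
- The arm moves only by the tool move_arm, never from a script. Its argument "moves" is a list of rows, each an object of numbers: "gripper": the closure, from 0 (fully open) to 1 (shut); "tx", "ty", "tz": the shift along the tool's x, y, z in units of 2.5 cm (1.0 is 2.5 cm); "wx", "wy", "wz": the turn, a rotation vector about the tool's x, y, z in units of 0.1 rad (1.0 is 0.1 rad). A call has 1 to 10 rows; each row shifts and turns the commanded pose from where the row before left it, along the tool's axes as they then stand; what a row does not reach is not made up. A row lasts 1/8 s, in which the tool goes at most 62.5 mm and 10.7 degrees, less where a joint would pass 70% of its speed; a pose out of reach is approached as far as the arm can. A call with a number of a shift or a turn outside -1 to 1 is refused whole. A call with a gripper value outside its range is refused whole. The fingers move at their own pace and stop on an object; "squeeze" is the grip in N (left out, the last holds). Time passes only in rows, so rows that do not move let the fingers close. It gives the time, the measured TCP pose, the force, the opening and the grip force at its end, in the units of the state.
- manip.sense(): the state, without advancing time (a new reading comes with each control period).
- cams.snapshot(name): name is "scene" or "side" or "wrist"; returns the picture (420x560x3 uint8, blue, green, red); there is no depth.
- cams.calibration(name): a dict with "intrinsics" (3x3 intrinsics, pixels), "view" (4x4, takes a point from world to camera coordinates). Camera axes: x right, y down, z forward; pixel columns grow to the right and rows downward; lengths in m; the calibration is good to about 2 mm. A picture is of the moment at which its call begins: read the wrist's pose just before it. calibration takes no time and is no camera call; for the wrist camera it gives the pose at the moment of the call.
- manip.hand_in(): hands the job in; it is judged then, once.
Trained networks look in the newest picture that a camera, given by its name, has taken for a name from the list of things; names that differ only in an ending like _2 or _b are one class to them, and where a whole thing is asked for, a point or a joint stands for the part that bears it (a point fixed in the world has none). Each returns a list of dicts, best first, with "p" (0 to 1); they miss things now and then, are a little off and sometimes report something else, mostly with a low value. They report only what shows in the picture. A call takes as long as a camera call. They do not tell look-alikes from the thing itself.
- models.recognise(target, camera): "box" ([left, top, right, bottom] in pixels, round what is visible of it).
- models.spot_point(target, camera): "at" ([column, row] in pixels: a listed point, or the origin of a listed thing).
The state is a dict: "time_s": time; "q": joint angles; "joint_vel": joint speeds; "joint_torque": joint torques, N m; "ee_pos": TCP position; "tcp_rot": TCP orientation; "ft_force": force on the tool from outside, world axes, zero at the start; "torque": the same for the moment, N m; "width": finger opening in m; "grasp_force": force on a finger pad.
Only numpy, scipy, OpenCV 4.12 (cv2) and the standard library are available. Lean on these libraries where they do the work, as an engineer would, in place of code of your own. Each camera call takes 0.05 s, during which the arm holds its last target. There are 200 camera calls.

## Working session

There is one attempt and no reset: what is moved stays moved. The work goes in short steps, Python scripts to look and compute and a tool call to move; the robot and the scene stay as the last step left them, time stands still between calls to the robot, and variables do not carry over. Pictures are saved under pics/ and viewed, at most 10 in all, crops included, and the job is handed in when it is done.

Besides the shell and the picture viewer there is one more tool, called after "Emit:" in YAML: its name, and indented under it one key for each argument. move_arm: Moves the arm, as the interface text tells. Its arguments: {"type":"object","properties":{"moves":{"type":"array"},"squeeze":{"type":"number"}},"required":["moves"]}

```bash
mkdir -p pics; cat > h.py <<'E'
import numpy as np,cv2
from bench import manip,cams,models
def ray(c,uv):
    k=cams.calibration(c);K=np.array(k["intrinsics"]);V=np.array(k["view"])
    d=V[:3,:3].T@np.linalg.solve(K,[uv[0],uv[1],1]);o=-V[:3,:3].T@V[:3,3];return o,d
def onz(c,uv,z):
    o,d=ray(c,uv);return o+d*(z-o[2])/d[2]
def proj(c,p):
    k=cams.calibration(c);q=np.array(k["view"])[:3]@np.append(p,1);q=np.array(k["intrinsics"])@q;return q[:2]/q[2]
E
python3 - <<'E'
from h import *
a=[]
for c in("scene","side"):
    im=cams.snapshot(c);a.append(im);cv2.imwrite(f"pics/{c}0.png",im)
    for t,z in(("stop_face",.021),("board_front",.021),("board_rear",.021),("head_center",.101),("stand",0),("work",.012),("jar",0),("pot",0),("brush",0)):
        for r in models.spot_point(t,c)[:3]: print(c,t,round(r["p"],2),np.round(r["at"]),onz(c,r["at"],z).round(3))
print(manip.sense(),manip.grip_depth)
E
```

```text
scene stop_face 0.54 [333. 235.] [0.533 0.114 0.021]
scene board_front 0.78 [126. 261.] [ 0.766 -0.228  0.021]
scene board_front 0.75 [307. 227.] [0.527 0.056 0.021]
scene board_front 0.61 [410. 193.] [0.301 0.237 0.021]
scene board_rear 0.93 [194. 251.] [ 0.689 -0.123  0.021]
scene board_rear 0.89 [255. 204.] [ 0.484 -0.086  0.021]
scene board_rear 0.62 [350. 186.] [0.326 0.094 0.021]
scene head_center 0.52 [319. 202.] [0.543 0.084 0.101]
scene head_center 0.18 [257. 320.] [0.878 0.102 0.101]
scene stand 0.86 [312. 233.] [0.515 0.064 0.   ]
scene stand 0.65 [317. 198.] [0.375 0.029 0.   ]
scene work 0.89 [277. 218.] [ 0.506 -0.023  0.012]
scene work 0.82 [379. 195.] [0.325 0.168 0.012]
scene work 0.68 [163. 261.] [ 0.729 -0.172  0.012]
scene jar 0.69 [426. 250.] [0.482 0.301 0.   ]
scene pot 0.7 [177. 195.] [ 0.491 -0.294  0.   ]
scene pot 0.35 [319. 203.] [0.395 0.041 0.   ]
scene brush 0.95 [257. 320.] [0.79  0.059 0.   ]
side stop_face 0.84 [276. 285.] [0.539 0.108 0.021]
side board_front 0.96 [219. 178.] [ 0.75  -0.229  0.021]
side board_front 0.86 [412. 365.] [0.289 0.243 0.021
[... 741 characters left out ...]
ay([-1.26860442e+00,  2.58612804e-01,  2.15175162e-02,  1.33370513e+00,
        5.98798833e-06,  1.41819836e+00]), 'joint_vel': array([-2.96508566e-04,  1.06833597e-03,  4.51730126e-04, -1.73579319e-03,
        3.69458130e-05, -1.13442967e-03]), 'joint_torque': array([ 6.78742072e-04, -5.55389392e+01,  3.44736707e+01,  1.54313457e-03,
       -2.06173781e-04,  8.23646644e-06]), 'ee_pos': array([ 0.24160021, -0.49409949,  0.23127867]), 'tcp_rot': array([-2.26206403e-06,  9.74256986e-01,  2.25440294e-01,  2.83287704e-06]), 'ft_force': array([-0.44279504,  0.34729488,  0.22083537]), 'torque': array([-0.00088254,  0.0014027 ,  0.00265934]), 'grasp_force': 0.0, 'width': 0.08511316819823797} 0.0187
```

View pics/scene0.png

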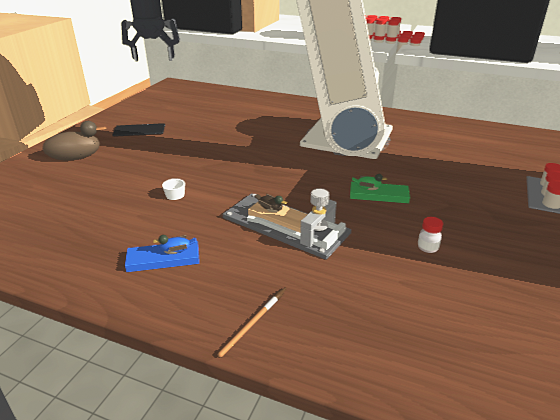

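View pics/side0.png

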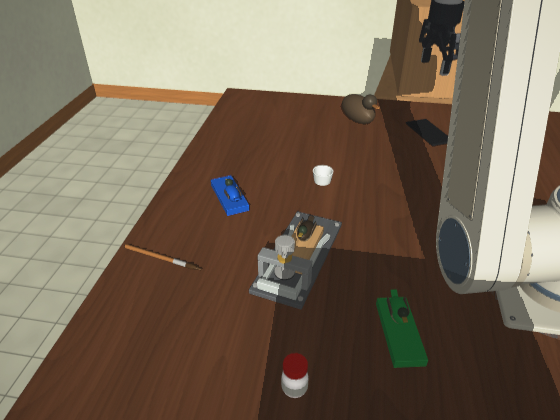

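Candidates in the scene view: the brown duck in the fixture (277,210), the blue duck (175,250), the green duck (379,188) and the loose duck (70,145). By the description it is the brown one on the plain board in the fixture. I'll check that with a crop.

```bash
python3 - <<'E'
from h import *
a=cv2.imread("pics/scene0.png")[180:262,210:360];b=cv2.imread("pics/side0.png")[205:310,235:350]
a=cv2.resize(a,None,fx=5,fy=5,interpolation=2);b=cv2.resize(b,None,fx=5,fy=5,interpolation=2)
cv2.imwrite("pics/c1.png",a);cv2.imwrite("pics/c2.png",b)
E
```

```text
(no output)
```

View pics/c1.png

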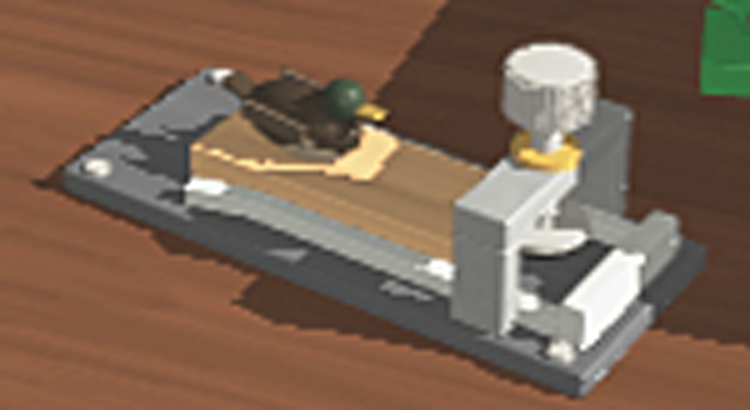

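View pics/c2.png

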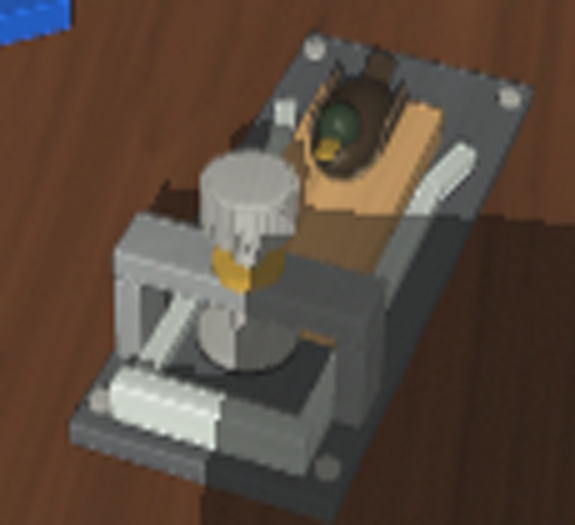

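```bash
cat > fit.py <<'E'
from h import *
from scipy.optimize import least_squares
A=np.array
# stand corners order: rear +y, rear -y, front +y, front -y
obs={"scene":[(251,194),(222.4,215.6),(351,229.5),(326.4,255.8)],"side":[(341.4,223),(297.4,211.6),(302.5,306),(249,291)]}
L=A([(-.2,.055,.012),(-.2,-.055,.012),(.07,.055,.012),(.07,-.055,.012)])
def T(p,l):
    c,s=np.cos(p[2]),np.sin(p[2]);return A([p[0]+c*l[0]-s*l[1],p[1]+s*l[0]+c*l[1],l[2]])
def res(p,cs):return np.concatenate([proj(c,T(p,l))-o for c in cs for l,o in zip(L,obs[c])])
for cs in(["scene"],["side"],["scene","side"]):
    r=least_squares(res,[.527,.06,1.33],args=(cs,),loss="soft_l1");print(cs,r.x.round(4),r.fun.round(1))
def tri(a,b):
    M=[];v=[]
    for c,uv in(("scene",a),("side",b)):
        o,d=ray(c,uv);d/=np.linalg.norm(d);P=np.eye(3)-np.outer(d,d);M.append(P);v.append(P@o)
    return np.linalg.lstsq(np.vstack(M),np.hstack(v),rcond=None)[0]
print("head",tri((319.8,197.6),(285,245)).round(4),"pred",T(r.x,A([.018,0,.101])).round(4))
print("rear~", T(r.x,A([.05-.065-.14,0,.021])).round(4))
# board rear/lower corners
for c,uv in(("scene",(248,215.)),("side",(324,226.))):
    w=onz(c,uv,.03);d=w[:2]-r.x[:2];cc,s=np.cos(r.x[2]),np.sin(r.x[2]);print(c,"local",cc*d[0]+s*d[1],-s*d[0]+cc*d[1])
E
python3 fit.py
```

```text
['scene'] [0.5276 0.0642 1.371 ] [-0.3 -0.6 -1.  -1.1  0.7  0.   0.4  0.8]
['side'] [0.5212 0.0667 1.3729] [ 0.8 -0.7 -0.6 -0.2  0.1  1.  -0.3 -0.3]
['scene', 'side'] [0.5228 0.0644 1.3743] [ 0.4 -1.4 -0.1 -2.   1.3 -1.2  1.3 -0.6  0.1 -1.5 -1.2 -0.9 -0.5 -0.1
 -0.8 -1.2]
head [0.5264 0.0804 0.1004] pred [0.5263 0.082  0.101 ]
rear~ [ 0.4926 -0.0876  0.021 ]
scene local -0.13163525243455912 -0.04861773945875743
side local -0.14836394712371795 0.028403697464094456
```

Crop check: the thing in the fixture is the brown duck with a green head on a plain board, not painted. The screw head is at scene (320,198). First move: turn to line up with the channel and close the fingers.

Emit:
move_arm:
  moves:
    - {"gripper": 1,"wz": -0.92,"tz": 0.3}
    - {"gripper": 1,"wz": -0.92,"tz": 0.3}
    - {"gripper": 1,"wz": -0.92,"tz": 0.3}
    - {"gripper": 1,"wz": -0.92,"tz": 0.3}
    - {"gripper": 1,"wz": -0.92,"tz": 0.3}
    - {"gripper": 1,"wz": -0.92,"tz": 0.3}
    - {"gripper": 1,"wz": -0.92,"tz": 0.3}
    - {"gripper": 1,"wz": -0.92,"tz": 0.3}
    - {"gripper": 1,"wz": -0.92,"tz": 0.3}
    - {"gripper": 1,"wz": -0.92,"tz": 0.3}

```text
invalid input at $.moves[0]: expected keys gripper, tx, ty, tz, wx, wy, wz
```

Emit:
move_arm:
  moves:
    - {"tx": 0.95,"ty": 0.66}
    - {"tx": 0.95,"ty": 0.66}
    - {"tx": 0.95,"ty": 0.66}
    - {"tx": 0.95,"ty": 0.66}
    - {"tx": 0.95,"ty": 0.66}
    - {"tx": 0.95,"ty": 0.66}
    - {"tx": 0.95,"ty": 0.66}
    - {"tx": 0.95,"ty": 0.66}
    - {"tx": 0.95,"ty": 0.66}
    - {"tx": 0.95,"ty": 0.66}

```text
invalid input at $.moves[0]: expected keys gripper, tx, ty, tz, wx, wy, wz
```

Emit:
move_arm:
  moves:
    - {"tx": 0.9}
    - {"tx": 0.9}
    - {"tx": 0.9}
    - {"tx": 0.9}
    - {"tx": 0.9}
    - {"tx": 0.9}
    - {"tx": 0.6}
    - {}

```text
invalid input at $.moves[0]: expected keys gripper, tx, ty, tz, wx, wy, wz
```

```bash
python3 - <<'E'
from h import *
s=manip.sense();print(s["ee_pos"],s["tcp_rot"],s["q"],s["time_s"],s["width"],s["ft_force"])
im=cams.snapshot("wrist");cv2.imwrite("pics/w1.png",im)
for t,z in(("stop_face",.021),("board_front",.021),("board_rear",.021),("head_center",.101),("work",.012)):
    for r in models.spot_point(t,"wrist")[:2]: print(t,round(r["p"],2),np.round(r["at"]),onz("wrist",r["at"],z).round(4))
E
```

```text
[ 0.24160021 -0.49409949  0.23127867] [-2.26206403e-06  9.74256986e-01  2.25440294e-01  2.83287704e-06] [-1.26860442e+00  2.58612804e-01  2.15175162e-02  1.33370513e+00
  5.98798833e-06  1.41819836e+00] 1.0 0.08511316819823797 [-0.44279504  0.34729488  0.22083537]
```

View pics/w1.png

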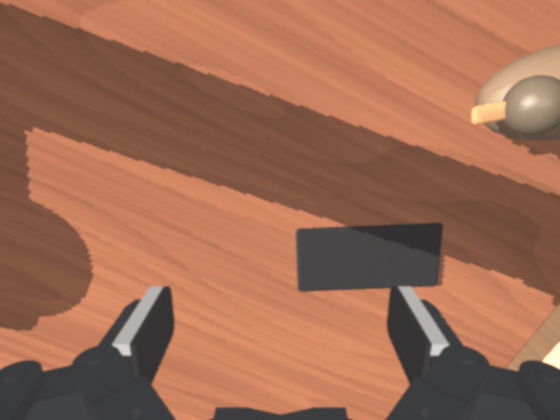

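The wrist view shows only bare table, the loose duck at (530,105) and the fingers at (150,320) and (415,320). The moves were refused because every row needs all seven keys.

Emit:
move_arm:
  moves:
    - {"gripper": 1,"tx": 0,"ty": 0,"tz": 0.3,"wx": 0,"wy": 0,"wz": -0.92}
    - {"gripper": 1,"tx": 0,"ty": 0,"tz": 0.3,"wx": 0,"wy": 0,"wz": -0.92}
    - {"gripper": 1,"tx": 0,"ty": 0,"tz": 0.3,"wx": 0,"wy": 0,"wz": -0.92}
    - {"gripper": 1,"tx": 0,"ty": 0,"tz": 0.3,"wx": 0,"wy": 0,"wz": -0.92}
    - {"gripper": 1,"tx": 0,"ty": 0,"tz": 0.3,"wx": 0,"wy": 0,"wz": -0.92}
    - {"gripper": 1,"tx": 0,"ty": 0,"tz": 0.3,"wx": 0,"wy": 0,"wz": -0.92}
    - {"gripper": 1,"tx": 0,"ty": 0,"tz": 0.3,"wx": 0,"wy": 0,"wz": -0.92}
    - {"gripper": 1,"tx": 0,"ty": 0,"tz": 0.3,"wx": 0,"wy": 0,"wz": -0.92}
    - {"gripper": 1,"tx": 0,"ty": 0,"tz": 0.3,"wx": 0,"wy": 0,"wz": -0.92}
    - {"gripper": 1,"tx": 0,"ty": 0,"tz": 0.3,"wx": 0,"wy": 0,"wz": -0.92}

```text
time_s: 2.55
ee_pos: [0.2416, -0.4941, 0.1561]
tcp_rot: [0.0, 0.772, 0.636, -0.0]
ft_force: [0.7, 0.5, -0.0]
width: 0.0001
grasp_force: 0.0
```

Emit:
move_arm:
  moves:
    - {"gripper": 1,"tx": 0.95,"ty": 0.66,"tz": 0,"wx": 0,"wy": 0,"wz": 0}
    - {"gripper": 1,"tx": 0.95,"ty": 0.66,"tz": 0,"wx": 0,"wy": 0,"wz": 0}
    - {"gripper": 1,"tx": 0.95,"ty": 0.66,"tz": 0,"wx": 0,"wy": 0,"wz": 0}
    - {"gripper": 1,"tx": 0.95,"ty": 0.66,"tz": 0,"wx": 0,"wy": 0,"wz": 0}
    - {"gripper": 1,"tx": 0.95,"ty": 0.66,"tz": 0,"wx": 0,"wy": 0,"wz": 0}
    - {"gripper": 1,"tx": 0.95,"ty": 0.66,"tz": 0,"wx": 0,"wy": 0,"wz": 0}
    - {"gripper": 1,"tx": 0.95,"ty": 0.66,"tz": 0,"wx": 0,"wy": 0,"wz": 0}
    - {"gripper": 1,"tx": 0.95,"ty": 0.66,"tz": 0,"wx": 0,"wy": 0,"wz": 0}
    - {"gripper": 1,"tx": 0.95,"ty": 0.66,"tz": 0,"wx": 0,"wy": 0,"wz": 0}
    - {"gripper": 1,"tx": 0.95,"ty": 0.66,"tz": 0,"wx": 0,"wy": 0,"wz": 0}

```text
time_s: 3.8
ee_pos: [0.4504, -0.2926, 0.1563]
tcp_rot: [0.0, 0.773, 0.635, 0.0]
ft_force: [0.0, 0.3, 0.6]
width: 0.0001
grasp_force: 0.0
```

Emit:
move_arm:
  moves:
    - {"gripper": 1,"tx": 0.9,"ty": 0,"tz": 0,"wx": 0,"wy": 0,"wz": 0}
    - {"gripper": 1,"tx": 0.9,"ty": 0,"tz": 0,"wx": 0,"wy": 0,"wz": 0}
    - {"gripper": 1,"tx": 0.9,"ty": 0,"tz": 0,"wx": 0,"wy": 0,"wz": 0}
    - {"gripper": 1,"tx": 0.9,"ty": 0,"tz": 0,"wx": 0,"wy": 0,"wz": 0}
    - {"gripper": 1,"tx": 0.9,"ty": 0,"tz": 0,"wx": 0,"wy": 0,"wz": 0}
    - {"gripper": 1,"tx": 0.9,"ty": 0,"tz": 0,"wx": 0,"wy": 0,"wz": 0}
    - {"gripper": 1,"tx": 0.6,"ty": 0,"tz": 0,"wx": 0,"wy": 0,"wz": 0}
    - {"gripper": 1,"tx": 0,"ty": 0,"tz": 0,"wx": 0,"wy": 0,"wz": 0}

```text
time_s: 4.8
ee_pos: [0.4787, -0.1454, 0.1564]
tcp_rot: [0.0, 0.772, 0.635, -0.0]
ft_force: [0.3, -0.3, -0.8]
width: 0.0004
grasp_force: 0.0
```

```bash
python3 - <<'E'
from h import *
s=manip.sense();print(s["ee_pos"],s["tcp_rot"],s["q"],s["time_s"],s["width"],s["ft_force"])
im=cams.snapshot("wrist");cv2.imwrite("pics/w2.png",im)
for t,z in(("stop_face",.021),("board_front",.021),("board_rear",.021),("head_center",.101),("work",.012)):
    for r in models.spot_point(t,"wrist")[:2]: print(t,round(r["p"],2),np.round(r["at"]),onz("wrist",r["at"],z).round(4))
E
```

```text
[ 0.47873238 -0.14539285  0.15641288] [ 7.17186513e-05  7.72464963e-01  6.35057380e-01 -1.67884309e-05] [-4.62677354e-01  2.09550069e-01 -2.39656650e-01  1.12147233e+00
 -8.91509627e-05  1.30274969e+00] 4.8 0.0003702710926568922 [ 0.34705771 -0.28915463 -0.77455378]
stop_face 0.49 [322. 343.] [ 0.4896 -0.2843  0.021 ]
board_rear 0.91 [529. 120.] [ 0.6657 -0.1245  0.021 ]
board_rear 0.76 [281. 110.] [ 0.4923 -0.083   0.021 ]
work 0.76 [282.   5.] [ 0.5066 -0.0164  0.012 ]
```

View pics/w2.png

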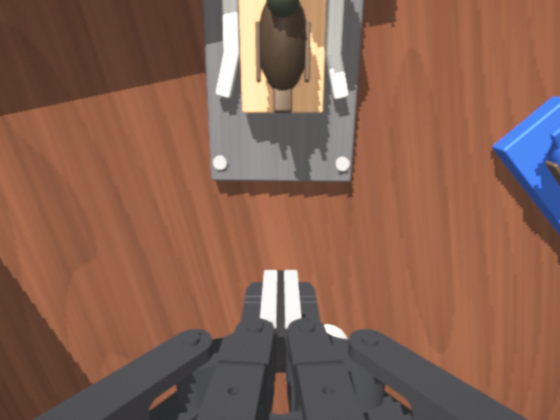

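Wrist view: board rear edge at (241..324,111), base rear corners at (213,180) and (351,180), duck aligned and ahead.

```bash
python3 - <<'E'
from h import *
s=manip.sense();P=s["ee_pos"][:2];q=s["tcp_rot"];y=2*np.arctan2(q[2],q[1]);X=np.array([np.cos(y),np.sin(y)]);Y=np.array([X[1],-X[0]])
print("yaw",y)
for n,uv,z in(("baseL",(213,180),.012),("baseR",(351,180),.012),("bL",(241,111),.03),("bR",(324,111),.03),("eL",(205,0),.012),("eR",(365,0),.012)):
    w=onz("wrist",uv,z)[:2];print(n,w.round(4),"tool x,y",(X@(w-P)).round(4),(Y@(w-P)).round(4))
E
```

```text
yaw 1.3739136277149617
baseL [ 0.4301 -0.1245] tool x,y 0.0123 -0.0521
baseR [ 0.5356 -0.1456] tool x,y 0.0123 0.0555
bL [ 0.4654 -0.0775] tool x,y 0.0653 -0.0267
bR [ 0.5215 -0.0887] tool x,y 0.0653 0.0305
eL [ 0.4562 -0.003 ] tool x,y 0.1365 -0.0503
eR [ 0.5619 -0.0241] tool x,y 0.1365 0.0575
```

Emit:
move_arm:
  moves:
    - {"gripper": 1,"tx": 0.7,"ty": 0.08,"tz": 0.9,"wx": 0,"wy": 0,"wz": 0}
    - {"gripper": 1,"tx": 0.6,"ty": 0,"tz": 0.9,"wx": 0,"wy": 0,"wz": 0}
    - {"gripper": 1,"tx": 0,"ty": 0,"tz": 0.9,"wx": 0,"wy": 0,"wz": 0}
    - {"gripper": 1,"tx": 0,"ty": 0,"tz": 0.9,"wx": 0,"wy": 0,"wz": 0}
    - {"gripper": 1,"tx": 0,"ty": 0,"tz": 0.9,"wx": 0,"wy": 0,"wz": 0}
    - {"gripper": 1,"tx": 0,"ty": 0,"tz": 0.6,"wx": 0,"wy": 0,"wz": 0}
    - {"gripper": 1,"tx": 0,"ty": 0,"tz": 0.4,"wx": 0,"wy": 0,"wz": 0}
    - {"gripper": 1,"tx": 0,"ty": 0,"tz": 0,"wx": 0,"wy": 0,"wz": 0}

```text
time_s: 6.1
ee_pos: [0.4869, -0.1148, 0.0183]
tcp_rot: [-0.001, 0.773, 0.634, -0.0]
ft_force: [1.3, 0.5, -0.5]
width: -0.0
grasp_force: 0.0
```

Emit:
move_arm:
  moves:
    - {"gripper": 1,"tx": 0.3,"ty": 0,"tz": 0,"wx": 0,"wy": 0,"wz": 0}
    - {"gripper": 1,"tx": 0.3,"ty": 0,"tz": 0,"wx": 0,"wy": 0,"wz": 0}
    - {"gripper": 1,"tx": 0.2,"ty": 0,"tz": 0,"wx": 0,"wy": 0,"wz": 0}
    - {"gripper": 1,"tx": 0.2,"ty": 0,"tz": 0,"wx": 0,"wy": 0,"wz": 0}
    - {"gripper": 1,"tx": 0.2,"ty": 0,"tz": 0,"wx": 0,"wy": 0,"wz": 0}
    - {"gripper": 1,"tx": 0.2,"ty": 0,"tz": 0,"wx": 0,"wy": 0,"wz": 0}

```text
time_s: 6.85
ee_pos: [0.4943, -0.0804, 0.019]
tcp_rot: [0.0, 0.773, 0.634, -0.0]
ft_force: [-0.5, -4.0, 2.5]
width: -0.0001
grasp_force: 2.0
```

Emit:
move_arm:
  moves:
    - {"gripper": 1,"tx": 0.2,"ty": 0,"tz": 0,"wx": 0,"wy": 0,"wz": 0}
    - {"gripper": 1,"tx": 0.2,"ty": 0,"tz": 0,"wx": 0,"wy": 0,"wz": 0}
    - {"gripper": 1,"tx": 0.2,"ty": 0,"tz": 0,"wx": 0,"wy": 0,"wz": 0}
    - {"gripper": 1,"tx": 0.2,"ty": 0,"tz": 0,"wx": 0,"wy": 0,"wz": 0}
    - {"gripper": 1,"tx": 0.2,"ty": 0,"tz": 0,"wx": 0,"wy": 0,"wz": 0}
    - {"gripper": 1,"tx": 0.2,"ty": 0,"tz": 0,"wx": 0,"wy": 0,"wz": 0}
    - {"gripper": 1,"tx": 0.15,"ty": 0,"tz": 0,"wx": 0,"wy": 0,"wz": 0}
    - {"gripper": 1,"tx": 0.1,"ty": 0,"tz": 0,"wx": 0,"wy": 0,"wz": 0}

```text
time_s: 7.85
ee_pos: [0.5011, -0.0445, 0.0188]
tcp_rot: [-0.0, 0.773, 0.635, -0.0]
ft_force: [-1.1, -4.1, 2.9]
width: -0.0001
grasp_force: 1.9
```

```bash
python3 - <<'E'
from h import *
s=manip.sense();print(s["ee_pos"],s["q"],s["ft_force"],s["torque"])
a=cams.snapshot("scene")[180:262,210:360];b=cams.snapshot("side")[205:287,235:350]
cv2.imwrite("pics/c3.png",cv2.resize(np.hstack([a,b]),None,fx=3,fy=3,interpolation=2))
E
```

```text
[ 0.50108309 -0.04451876  0.01875324] [-2.55547620e-01  3.41124198e-01 -4.52071466e-01  7.77704529e-01
 -3.93571935e-05  1.51109604e+00] [-1.07639579 -4.12024306  2.85929219] [-0.72065875  0.10796486  0.00317294]
```

View pics/c3.png

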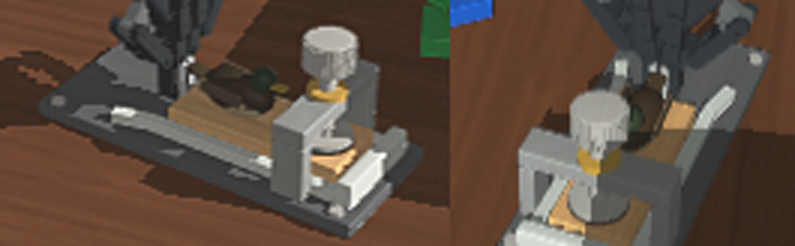

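The picture shows the board passing under the bridge with its front a few mm short of the stop. Creep in now.

Emit:
move_arm:
  moves:
    - {"gripper": 1,"tx": 0.05,"ty": 0,"tz": 0,"wx": 0,"wy": 0,"wz": 0}
    - {"gripper": 1,"tx": 0.05,"ty": 0,"tz": 0,"wx": 0,"wy": 0,"wz": 0}
    - {"gripper": 1,"tx": 0.05,"ty": 0,"tz": 0,"wx": 0,"wy": 0,"wz": 0}
    - {"gripper": 1,"tx": 0.05,"ty": 0,"tz": 0,"wx": 0,"wy": 0,"wz": 0}

```text
time_s: 8.45
ee_pos: [0.5019, -0.0397, 0.0187]
tcp_rot: [-0.0, 0.773, 0.635, -0.0]
ft_force: [0.1, -2.3, -0.5]
width: 0.0002
grasp_force: 1.2
```

Emit:
move_arm:
  moves:
    - {"gripper": 1,"tx": 0.04,"ty": 0,"tz": 0,"wx": 0,"wy": 0,"wz": 0}
    - {"gripper": 1,"tx": 0.04,"ty": 0,"tz": 0,"wx": 0,"wy": 0,"wz": 0}

```text
time_s: 8.7
ee_pos: [0.5024, -0.0377, 0.0187]
tcp_rot: [-0.0, 0.773, 0.635, -0.0]
ft_force: [0.5, -2.1, -0.4]
width: 0.0
grasp_force: 1.0
```

Emit:
move_arm:
  moves:
    - {"gripper": 1,"tx": 0.04,"ty": 0,"tz": 0,"wx": 0,"wy": 0,"wz": 0}
    - {"gripper": 1,"tx": 0.04,"ty": 0,"tz": 0,"wx": 0,"wy": 0,"wz": 0}

```text
time_s: 8.95
ee_pos: [0.5025, -0.0368, 0.0187]
tcp_rot: [0.001, 0.773, 0.634, -0.001]
ft_force: [-3.5, -10.2, -0.5]
width: -0.0003
grasp_force: 5.6
```

Emit:
move_arm:
  moves:
    - {"gripper": 1,"tx": 0.04,"ty": 0,"tz": 0,"wx": 0,"wy": 0,"wz": 0}
    - {"gripper": 1,"tx": 0.04,"ty": 0,"tz": 0,"wx": 0,"wy": 0,"wz": 0}

```text
time_s: 9.2
ee_pos: [0.5024, -0.0367, 0.0187]
tcp_rot: [0.002, 0.773, 0.634, -0.003]
ft_force: [-6.9, -21.1, 1.2]
width: 0.0
grasp_force: 10.9
```

Home: the force rose to 22 N with no further travel. Back off, rise and go over the screw head.

Emit:
move_arm:
  moves:
    - {"gripper": 1,"tx": -0.2,"ty": 0,"tz": 0,"wx": 0,"wy": 0,"wz": 0}
    - {"gripper": 1,"tx": -0.4,"ty": 0,"tz": 0,"wx": 0,"wy": 0,"wz": 0}
    - {"gripper": 1,"tx": -0.2,"ty": 0,"tz": -0.8,"wx": 0,"wy": 0,"wz": 0}
    - {"gripper": 1,"tx": 0,"ty": 0,"tz": -1,"wx": 0,"wy": 0,"wz": 0}
    - {"gripper": 1,"tx": 0,"ty": 0,"tz": -1,"wx": 0,"wy": 0,"wz": 0}
    - {"gripper": 1,"tx": 0,"ty": 0,"tz": -1,"wx": 0,"wy": 0,"wz": 0}
    - {"gripper": 1,"tx": 0,"ty": 0,"tz": -1,"wx": 0,"wy": 0,"wz": 0}
    - {"gripper": 1,"tx": 0,"ty": 0,"tz": -1,"wx": 0,"wy": 0,"wz": 0}
    - {"gripper": 1,"tx": 0,"ty": 0,"tz": 0,"wx": 0,"wy": 0,"wz": 0}

```text
time_s: 10.32
ee_pos: [0.5002, -0.0539, 0.1653]
tcp_rot: [0.001, 0.773, 0.635, 0.001]
ft_force: [-0.4, -0.9, -0.5]
width: 0.0003
grasp_force: 0.0
```

```bash
python3 - <<'E'
from h import *
s=manip.sense();P=s["ee_pos"];print(P,s["q"],s["time_s"]);q=s["tcp_rot"];y=2*np.arctan2(q[2],q[1]);X=np.array([np.cos(y),np.sin(y)]);Y=np.array([X[1],-X[0]])
im=cams.snapshot("wrist");cv2.imwrite("pics/w3.png",im)
for t,z in(("stop_face",.021),("head_center",.101),("board_front",.021),("board_rear",.021)):
    for r in models.spot_point(t,"wrist")[:1]:
        w=onz("wrist",r["at"],z);print(t,round(r["p"],2),np.round(r["at"]),w.round(4),X@(w-P)[:2],Y@(w-P)[:2])
w=np.array([.526,.0802]);print(X@(w-P[:2]),Y@(w-P[:2]))
E
```

```text
[ 0.50017545 -0.05389957  0.16534404] [-2.74628057e-01  2.06457418e-01 -2.19829467e-01  1.14120033e+00
  5.50761062e-04  1.49205380e+00] 10.325
board_rear 0.76 [277. 162.] [ 0.5016 -0.0269  0.021 ] 0.026758124395727462 -0.0038599837367604053
0.13656137867062507 -0.0007697019236442018
```

View pics/w3.png

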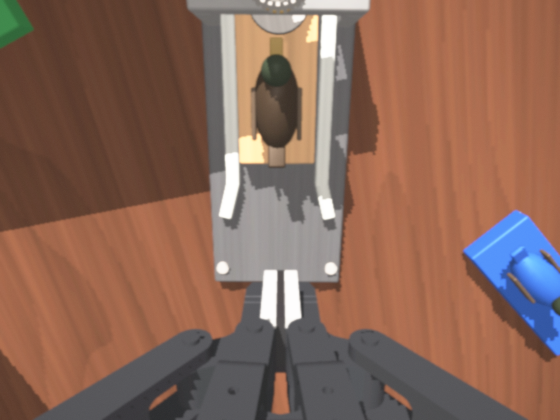

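The board is seated in the channel, and the screw head is at the top edge near (278,0), in line. Now go over it and pre-rotate counter-clockwise with the gripper open.

Emit:
move_arm:
  moves:
    - {"gripper": 0,"tx": 0.9,"ty": -0.03,"tz": 0,"wx": 0,"wy": 0,"wz": 0}
    - {"gripper": 0,"tx": 0.9,"ty": 0,"tz": 0,"wx": 0,"wy": 0,"wz": 0}
    - {"gripper": 0,"tx": 0.9,"ty": 0,"tz": 0,"wx": 0,"wy": 0,"wz": 0}
    - {"gripper": 0,"tx": 0.9,"ty": 0,"tz": 0,"wx": 0,"wy": 0,"wz": 0}
    - {"gripper": 0,"tx": 0.9,"ty": 0,"tz": 0,"wx": 0,"wy": 0,"wz": 0}
    - {"gripper": 0,"tx": 0.76,"ty": 0,"tz": 0,"wx": 0,"wy": 0,"wz": 0}
    - {"gripper": 0,"tx": 0.2,"ty": 0,"tz": 0,"wx": 0,"wy": 0,"wz": 0}
    - {"gripper": 0,"tx": 0,"ty": 0,"tz": 0,"wx": 0,"wy": 0,"wz": -1}
    - {"gripper": 0,"tx": 0,"ty": 0,"tz": 0,"wx": 0,"wy": 0,"wz": -1}
    - {"gripper": 0,"tx": 0,"ty": 0,"tz": 0,"wx": 0,"wy": 0,"wz": -1}

```text
time_s: 11.82
ee_pos: [0.5251, 0.08, 0.1636]
tcp_rot: [-0.0, 0.668, 0.744, -0.0]
ft_force: [-0.1, -0.3, -0.2]
width: 0.0855
grasp_force: 0.0
```

Emit:
move_arm:
  moves:
    - {"gripper": 0,"tx": 0,"ty": 0,"tz": 0,"wx": 0,"wy": 0,"wz": -1}
    - {"gripper": 0,"tx": 0,"ty": 0,"tz": 0,"wx": 0,"wy": 0,"wz": -1}
    - {"gripper": 0,"tx": 0,"ty": 0,"tz": 0,"wx": 0,"wy": 0,"wz": -1}
    - {"gripper": 0,"tx": 0,"ty": 0,"tz": 0,"wx": 0,"wy": 0,"wz": -1}
    - {"gripper": 0,"tx": 0,"ty": 0,"tz": 0,"wx": 0,"wy": 0,"wz": -1}
    - {"gripper": 0,"tx": 0,"ty": 0,"tz": 0,"wx": 0,"wy": 0,"wz": -1}
    - {"gripper": 0,"tx": 0,"ty": 0,"tz": 0,"wx": 0,"wy": 0,"wz": -1}
    - {"gripper": 0,"tx": 0,"ty": 0,"tz": 0,"wx": 0,"wy": 0,"wz": -1}
    - {"gripper": 0,"tx": 0,"ty": 0,"tz": 0,"wx": 0,"wy": 0,"wz": -1}
    - {"gripper": 0,"tx": 0,"ty": 0,"tz": 0,"wx": 0,"wy": 0,"wz": -1}

```text
time_s: 13.08
ee_pos: [0.5251, 0.0799, 0.1636]
tcp_rot: [-0.0, 0.23, 0.973, -0.0]
ft_force: [0.2, -1.1, 0.0]
width: 0.0854
grasp_force: 0.0
```

Emit:
move_arm:
  moves:
    - {"gripper": 0,"tx": 0,"ty": 0,"tz": 0,"wx": 0,"wy": 0,"wz": -1}
    - {"gripper": 0,"tx": 0,"ty": 0,"tz": 0,"wx": 0,"wy": 0,"wz": -1}
    - {"gripper": 0,"tx": 0,"ty": 0,"tz": 0,"wx": 0,"wy": 0,"wz": -1}
    - {"gripper": 0,"tx": 0,"ty": 0,"tz": 0,"wx": 0,"wy": 0,"wz": -1}
    - {"gripper": 0,"tx": 0,"ty": 0,"tz": 0,"wx": 0,"wy": 0,"wz": -1}
    - {"gripper": 0,"tx": 0,"ty": 0,"tz": 0,"wx": 0,"wy": 0,"wz": -1}
    - {"gripper": 0,"tx": 0,"ty": 0,"tz": 0,"wx": 0,"wy": 0,"wz": -1}
    - {"gripper": 0,"tx": 0,"ty": 0,"tz": 0,"wx": 0,"wy": 0,"wz": -1}
    - {"gripper": 0,"tx": 0,"ty": 0,"tz": 0,"wx": 0,"wy": 0,"wz": -1}
    - {"gripper": 0,"tx": 0,"ty": 0,"tz": 0,"wx": 0,"wy": 0,"wz": -1}

```text
time_s: 14.32
ee_pos: [0.5251, 0.0799, 0.1636]
tcp_rot: [-0.0, -0.265, 0.964, -0.0]
ft_force: [-0.3, 0.5, 0.7]
width: 0.0855
grasp_force: 0.0
```

Emit:
move_arm:
  moves:
    - {"gripper": 0,"tx": 0,"ty": 0,"tz": 0,"wx": 0,"wy": 0,"wz": -1}
    - {"gripper": 0,"tx": 0,"ty": 0,"tz": 0,"wx": 0,"wy": 0,"wz": -1}
    - {"gripper": 0,"tx": 0,"ty": 0,"tz": 0,"wx": 0,"wy": 0,"wz": -1}
    - {"gripper": 0,"tx": 0,"ty": 0,"tz": 0,"wx": 0,"wy": 0,"wz": -1}
    - {"gripper": 0,"tx": 0,"ty": 0,"tz": 0,"wx": 0,"wy": 0,"wz": -1}
    - {"gripper": 0,"tx": 0,"ty": 0,"tz": 0,"wx": 0,"wy": 0,"wz": -1}
    - {"gripper": 0,"tx": 0,"ty": 0,"tz": 0,"wx": 0,"wy": 0,"wz": -1}
    - {"gripper": 0,"tx": 0,"ty": 0,"tz": 0,"wx": 0,"wy": 0,"wz": -1}
    - {"gripper": 0,"tx": 0,"ty": 0,"tz": 0,"wx": 0,"wy": 0,"wz": -1}
    - {"gripper": 0,"tx": 0,"ty": 0,"tz": 0,"wx": 0,"wy": 0,"wz": -1}

```text
time_s: 15.58
ee_pos: [0.5251, 0.0799, 0.1636]
tcp_rot: [-0.0, -0.695, 0.719, 0.0]
ft_force: [-0.3, 0.4, -0.4]
width: 0.0856
grasp_force: 0.0
```

Emit:
move_arm:
  moves:
    - {"gripper": 0,"tx": 0,"ty": 0,"tz": 0,"wx": 0,"wy": 0,"wz": -1}
    - {"gripper": 0,"tx": 0,"ty": 0,"tz": 0,"wx": 0,"wy": 0,"wz": -1}
    - {"gripper": 0,"tx": 0,"ty": 0,"tz": 0,"wx": 0,"wy": 0,"wz": -1}
    - {"gripper": 0,"tx": 0,"ty": 0,"tz": 0,"wx": 0,"wy": 0,"wz": -1}
    - {"gripper": 0,"tx": 0,"ty": 0,"tz": 0,"wx": 0,"wy": 0,"wz": -1}
    - {"gripper": 0,"tx": 0,"ty": 0,"tz": 0,"wx": 0,"wy": 0,"wz": -1}
    - {"gripper": 0,"tx": 0,"ty": 0,"tz": 0,"wx": 0,"wy": 0,"wz": -1}
    - {"gripper": 0,"tx": 0,"ty": 0,"tz": 0,"wx": 0,"wy": 0,"wz": -1}
    - {"gripper": 0,"tx": 0,"ty": 0,"tz": 0,"wx": 0,"wy": 0,"wz": -1}
    - {"gripper": 0,"tx": 0,"ty": 0,"tz": 0,"wx": 0,"wy": 0,"wz": 0}

```text
time_s: 16.82
ee_pos: [0.5251, 0.08, 0.1636]
tcp_rot: [0.0, 0.938, -0.347, -0.0]
ft_force: [0.2, -0.4, 0.0]
width: 0.0854
grasp_force: 0.0
```

```bash
python3 - <<'E'
from h import *
s=manip.sense();P=s["ee_pos"];print(P,s["q"],s["time_s"],s["ft_force"],s["torque"]);q=s["tcp_rot"];y=2*np.arctan2(q[2],q[1]);X=np.array([np.cos(y),np.sin(y)]);Y=np.array([X[1],-X[0]])
pts={}
for c in("scene","side","wrist"):
    im=cams.snapshot(c);cv2.imwrite(f"pics/{c}4.png",im)
    for r in models.spot_point("head_center",c)[:2]:
        w=onz(c,r["at"],.101);print(c,round(r["p"],2),np.round(r["at"]),w.round(4),X@(w-P)[:2],Y@(w-P)[:2])
E
```

```text
[0.52509108 0.08001548 0.16363205] [-6.75322049e-03  2.55940059e-01 -1.57259232e-01  1.15790071e+00
 -1.36793105e-04 -2.43885242e+00] 16.825 [ 0.19558703 -0.38527186  0.03458536] [-0.01319037 -0.01351222  0.0215082 ]
scene 0.53 [318. 199.] [0.5355 0.0792 0.101 ] 0.008464220308574863 -0.00619158929514779
wrist 0.86 [280. 231.] [0.5276 0.0774 0.101 ] 0.003581135356375002 0.00032535009753742027
```

View pics/wrist4.png

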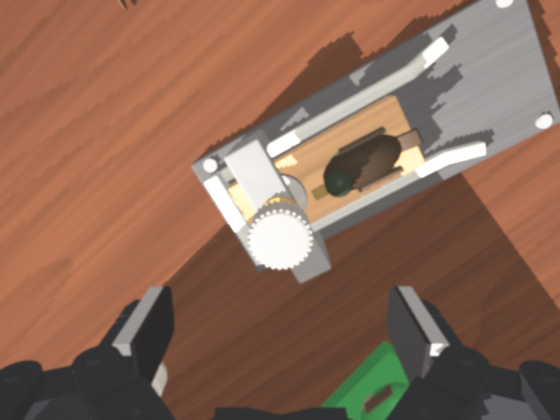

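Wrist view: the head's round top is centred at (280,240), about 64 px across and midway between the fingers (columns 150 and 415).

```bash
python3 - <<'E'
from h import *
s=manip.sense();P=s["ee_pos"];q=s["tcp_rot"];y=2*np.arctan2(q[2],q[1]);X=np.array([np.cos(y),np.sin(y)]);Y=np.array([X[1],-X[0]])
for z in(.108,.112,.116):
    w=onz("wrist",(280,240.),z);a=onz("wrist",(248,240.),z);b=onz("wrist",(312,240.),z);print(z,w.round(4),X@(w-P)[:2],Y@(w-P)[:2],np.linalg.norm(a-b))
k=cams.calibration("wrist");V=k["view"];print(np.array(V).round(3))
E
```

```text
0.108 [0.5253 0.0792 0.108 ] 0.0008942314160129156 0.0007361077027709406 0.03632658566798621
0.112 [0.5266 0.0781 0.112 ] 0.002563304798967706 0.0007351790223861204 0.035589048087211944
0.116 [0.5279 0.0771 0.116 ] 0.004232378181922394 0.0007342503420013513 0.03485151050643767
[[-0.652 -0.758  0.001  0.402]
 [-0.719  0.618  0.319  0.309]
 [-0.243  0.207 -0.948  0.426]
 [ 0.     0.     0.     1.   ]]
```

Emit:
move_arm:
  moves:
    - {"gripper": 0,"tx": 0.04,"ty": 0.02,"tz": 0.8,"wx": 0,"wy": 0,"wz": 0}
    - {"gripper": 0,"tx": 0,"ty": 0,"tz": 0.8,"wx": 0,"wy": 0,"wz": 0}
    - {"gripper": 0,"tx": 0,"ty": 0,"tz": 0.8,"wx": 0,"wy": 0,"wz": 0}
    - {"gripper": 0,"tx": 0,"ty": 0,"tz": 0.6,"wx": 0,"wy": 0,"wz": 0}
    - {"gripper": 0,"tx": 0,"ty": 0,"tz": 0.34,"wx": 0,"wy": 0,"wz": 0}
    - {"gripper": 0,"tx": 0,"ty": 0,"tz": 0,"wx": 0,"wy": 0,"wz": 0}

```text
time_s: 17.88
ee_pos: [0.5255, 0.0794, 0.08]
tcp_rot: [0.0, 0.938, -0.347, -0.0]
ft_force: [0.2, -0.0, 1.7]
width: 0.0854
grasp_force: 0.0
```

Emit:
move_arm:
  squeeze: 40
  moves:
    - {"gripper": 0.4,"tx": 0,"ty": 0,"tz": 0,"wx": 0,"wy": 0,"wz": 0}
    - {"gripper": 0.7,"tx": 0,"ty": 0,"tz": 0,"wx": 0,"wy": 0,"wz": 0}
    - {"gripper": 0.8,"tx": 0,"ty": 0,"tz": 0,"wx": 0,"wy": 0,"wz": 0}
    - {"gripper": 1,"tx": 0,"ty": 0,"tz": 0,"wx": 0,"wy": 0,"wz": 0}
    - {"gripper": 1,"tx": 0,"ty": 0,"tz": 0,"wx": 0,"wy": 0,"wz": 0}
    - {"gripper": 1,"tx": 0,"ty": 0,"tz": 0,"wx": 0,"wy": 0,"wz": 0}

```text
time_s: 18.62
ee_pos: [0.5261, 0.0797, 0.0809]
tcp_rot: [-0.001, 0.938, -0.347, 0.001]
ft_force: [0.3, 2.0, 6.4]
width: 0.0346
grasp_force: 39.6
```

```bash
cat > st.py <<'E'
from h import *
s=manip.sense();q=s["tcp_rot"];print(s["time_s"],s["ee_pos"].round(4),"q6",s["q"][5].round(3),"yaw",round(2*np.arctan2(q[2],q[1]),3),"F",s["ft_force"].round(1),"M",s["torque"].round(3),"w",round(s["width"],4),"g",s["grasp_force"],"jt6",s["joint_torque"][5].round(3))
E
python3 st.py
```

```text
18.625 [0.5261 0.0797 0.0809] q6 -2.441 yaw -0.708 F [0.3 2.  6.4] M [ 0.447 -0.071 -0.004] w 0.0346 g 39.629448652267456 jt6 -0.001
```

Emit:
move_arm:
  moves:
    - {"gripper": 1,"tx": 0,"ty": 0,"tz": 0.004,"wx": 0,"wy": 0,"wz": 1}
    - {"gripper": 1,"tx": 0,"ty": 0,"tz": 0.004,"wx": 0,"wy": 0,"wz": 1}
    - {"gripper": 1,"tx": 0,"ty": 0,"tz": 0.004,"wx": 0,"wy": 0,"wz": 1}
    - {"gripper": 1,"tx": 0,"ty": 0,"tz": 0.004,"wx": 0,"wy": 0,"wz": 1}
    - {"gripper": 1,"tx": 0,"ty": 0,"tz": 0.004,"wx": 0,"wy": 0,"wz": 1}
    - {"gripper": 1,"tx": 0,"ty": 0,"tz": 0.004,"wx": 0,"wy": 0,"wz": 1}

```text
time_s: 19.38
ee_pos: [0.526, 0.0796, 0.0803]
tcp_rot: [-0.001, 0.793, -0.61, 0.0]
ft_force: [0.1, 2.0, 6.9]
width: 0.0348
grasp_force: 39.9
```

```bash
python3 st.py
```

```text
19.375 [0.526  0.0796 0.0803] q6 -1.838 yaw -1.311 F [0.1 2.  6.9] M [0.371 0.023 0.003] w 0.0348 g 39.85453963279724 jt6 -1.276
```

Emit:
move_arm:
  moves:
    - {"gripper": 1,"tx": 0,"ty": 0,"tz": 0.004,"wx": 0,"wy": 0,"wz": 1}
    - {"gripper": 1,"tx": 0,"ty": 0,"tz": 0.004,"wx": 0,"wy": 0,"wz": 1}
    - {"gripper": 1,"tx": 0,"ty": 0,"tz": 0.004,"wx": 0,"wy": 0,"wz": 1}

```text
time_s: 19.75
ee_pos: [0.526, 0.0796, 0.08]
tcp_rot: [0.001, -0.693, 0.721, -0.0]
ft_force: [0.3, 2.1, 6.5]
width: 0.0348
grasp_force: 39.9
```

```bash
python3 st.py; python3 - <<'E'
from h import *
for i in range(6):
    cams.snapshot("side");print(manip.sense()["torque"].round(3))
E
```

```text
19.75 [0.526  0.0796 0.08  ] q6 -1.538 yaw 4.672 F [0.3 2.1 6.5] M [0.421 0.079 0.004] w 0.0348 g 39.8848432302475 jt6 -1.272
[0.348 0.019 0.009]
[0.49  0.081 0.027]
[0.36  0.063 0.01 ]
[ 0.389  0.002 -0.025]
[0.317 0.067 0.06 ]
[ 0.414  0.04  -0.019]
```

```bash
cat > m.py <<'E'
from h import *
a=[]
for i in range(5):
    cams.snapshot("side");a.append(manip.sense()["torque"][2])
s=manip.sense();print(s["time_s"],"Mz",np.mean(a).round(3),"±",(np.std(a)/5**.5).round(3),"q6",s["q"][5].round(3),s["ft_force"].round(1),"jt6",s["joint_torque"][5].round(3),s["ee_pos"].round(4),round(s["width"],4))
E
```

Emit:
move_arm:
  moves:
    - {"gripper": 1,"tx": 0,"ty": 0,"tz": 0.004,"wx": 0,"wy": 0,"wz": 1}
    - {"gripper": 1,"tx": 0,"ty": 0,"tz": 0.004,"wx": 0,"wy": 0,"wz": 1}
    - {"gripper": 1,"tx": 0,"ty": 0,"tz": 0.004,"wx": 0,"wy": 0,"wz": 1}
    - {"gripper": 1,"tx": 0,"ty": 0,"tz": 0.004,"wx": 0,"wy": 0,"wz": 1}
    - {"gripper": 1,"tx": 0,"ty": 0,"tz": 0.004,"wx": 0,"wy": 0,"wz": 1}

```text
time_s: 20.68
ee_pos: [0.526, 0.0796, 0.0797]
tcp_rot: [0.001, -0.493, 0.87, -0.0]
ft_force: [-1.3, 2.2, 9.4]
width: 0.0351
grasp_force: 40.1
```

```bash
python3 m.py
```

```text
20.925 Mz 0.141 ± 0.005 q6 -1.041 [-0.6  1.7  8.4] jt6 0.162 [0.5259 0.0796 0.0797] 0.0351
```

Resistance is rising, so the foot is seated. Smaller steps from here.

Emit:
move_arm:
  moves:
    - {"gripper": 1,"tx": 0,"ty": 0,"tz": 0.004,"wx": 0,"wy": 0,"wz": 1}
    - {"gripper": 1,"tx": 0,"ty": 0,"tz": 0.004,"wx": 0,"wy": 0,"wz": 1}
    - {"gripper": 1,"tx": 0,"ty": 0,"tz": 0.004,"wx": 0,"wy": 0,"wz": 1}

```text
time_s: 21.3
ee_pos: [0.5259, 0.0797, 0.0795]
tcp_rot: [0.001, -0.357, 0.934, -0.0]
ft_force: [-1.7, 2.8, 11.1]
width: 0.035
grasp_force: 40.2
```

```bash
python3 m.py
```

```text
21.55 Mz 0.219 ± 0.014 q6 -0.741 [-1.9  3.3 10.2] jt6 0.246 [0.5259 0.0796 0.0795] 0.0348
```

Emit:
move_arm:
  moves:
    - {"gripper": 1,"tx": 0,"ty": 0,"tz": 0.004,"wx": 0,"wy": 0,"wz": 1}
    - {"gripper": 1,"tx": 0,"ty": 0,"tz": 0.004,"wx": 0,"wy": 0,"wz": 1}
    - {"gripper": 1,"tx": 0,"ty": 0,"tz": 0.004,"wx": 0,"wy": 0,"wz": 1}

```text
time_s: 21.92
ee_pos: [0.5259, 0.0797, 0.0794]
tcp_rot: [0.001, -0.214, 0.977, 0.0]
ft_force: [-2.9, 1.9, 12.1]
width: 0.0347
grasp_force: 40.4
```

```bash
python3 m.py
```

```text
22.175 Mz 0.301 ± 0.008 q6 -0.442 [-2.2  2.4 11.3] jt6 0.317 [0.5259 0.0797 0.0794] 0.0348
```

Emit:
move_arm:
  moves:
    - {"gripper": 1,"tx": 0,"ty": 0,"tz": 0.004,"wx": 0,"wy": 0,"wz": 1}
    - {"gripper": 1,"tx": 0,"ty": 0,"tz": 0,"wx": 0,"wy": 0,"wz": 0.3}

```text
time_s: 22.42
ee_pos: [0.5259, 0.0797, 0.0793]
tcp_rot: [0.001, -0.15, 0.989, 0.0]
ft_force: [-2.7, 3.0, 12.1]
width: 0.035
grasp_force: 40.4
```

```bash
python3 m.py
```

```text
22.675 Mz 0.365 ± 0.008 q6 -0.312 [-1.6  2.5 12.8] jt6 0.372 [0.5259 0.0797 0.0793] 0.0352
```

Firm at 0.365 N m. Let go and rise.

Emit:
move_arm:
  moves:
    - {"gripper": 0.5,"tx": 0,"ty": 0,"tz": 0,"wx": 0,"wy": 0,"wz": 0}
    - {"gripper": 0,"tx": 0,"ty": 0,"tz": 0,"wx": 0,"wy": 0,"wz": 0}
    - {"gripper": 0,"tx": 0,"ty": 0,"tz": 0,"wx": 0,"wy": 0,"wz": 0}
    - {"gripper": 0,"tx": 0,"ty": 0,"tz": 0,"wx": 0,"wy": 0,"wz": 0}
    - {"gripper": 0,"tx": 0,"ty": 0,"tz": -0.6,"wx": 0,"wy": 0,"wz": 0}
    - {"gripper": 0,"tx": 0,"ty": 0,"tz": -1,"wx": 0,"wy": 0,"wz": 0}
    - {"gripper": 0,"tx": 0,"ty": 0,"tz": -1,"wx": 0,"wy": 0,"wz": 0}
    - {"gripper": 0,"tx": 0,"ty": 0,"tz": -1,"wx": 0,"wy": 0,"wz": 0}
    - {"gripper": 0,"tx": 0,"ty": 0,"tz": 0,"wx": 0,"wy": 0,"wz": 0}
    - {"gripper": 0,"tx": 0,"ty": 0,"tz": 0,"wx": 0,"wy": 0,"wz": 0}

```text
time_s: 23.92
ee_pos: [0.5254, 0.0794, 0.1682]
tcp_rot: [0.0, -0.151, 0.989, 0.0]
ft_force: [0.8, 0.5, 0.0]
width: 0.0855
grasp_force: 0.0
```

```bash
python3 st.py; python3 - <<'E'
from h import *
cv2.imwrite("pics/w5.png",cams.snapshot("wrist"))
E
```

```text
23.925 [0.5254 0.0794 0.1682] q6 -0.311 yaw 3.445 F [0.8 0.5 0. ] M [ 0.    -0.03  -0.058] w 0.0855 g 0.0 jt6 0.0
```

View pics/w5.png

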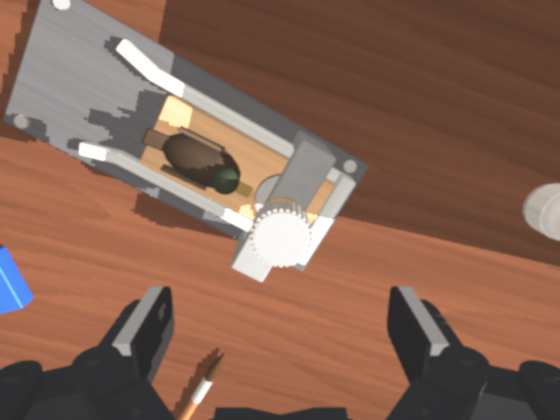

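The board butts against the stop near (335,205), the screw is clear of the fingers, and the jar and brush are in place. Handing in.

```bash
python3 -c "
from h import *
print(manip.hand_in())"
```

```text
the job is handed in; nothing more can be done
None
```

I handed the job in at about 24 s, with no verdict returned: the board is against the stop (22 N push at contact), the thumbscrew was turned to about 0.37 N m and let go, and the jar, pot and brush were never touched.

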